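# Click the lunch box lid shut

### The arm

A 6-joint arm with a two-finger parallel gripper is mounted at the origin on a cart in front of the work surface, level with it; the furniture and walls round the work are solid. World frame = base frame: x ahead of the robot, y to its left, z up, the work surface at z = 0. Lengths are in mm, angles in rad, forces in N, time in s.
With the tool pointing down it reaches from about 400 to 925 mm from the base axis. Payload 12.5 kg.
Tool frame: the origin (TCP) lies at the centre of the arm's flange, where the gripper is bolted on; the fingertips stand 190 mm ahead of it and the grasp point (between the pads) lies 171 mm ahead of it; z points along the fingers, y is the line along which they close (so a half turn about z gives the same grasp; the last joint's range is limited). The gripper opens to 95 mm and grips with 3 to 60 N. Pads are 20 mm wide; open, the fingers measure 119 mm over their backs; the gripper's body (75 mm by 180 mm) begins 59 mm behind the grasp point.
Start: joints at [1.161, 0.491, 1.559, -0, 1.092, -0.106], TCP at [186.944, 596.387, 404.761] pointing down, gripper open.
Joint ranges: [-3.1, 3.1], [-0.84, 2.19], [0.05, 2.79], [-1.13, 4.28], [0.06, 2.93], [-2.69, 2.69]. Speed limits (rad/s): [2.22, 2.22, 2.79, 3.14, 3.14, 3.14].

### API

Orientations are given as [roll, pitch, yaw] about the fixed x, y, z axes, in that order (R = Rz(yaw) Ry(pitch) Rx(roll)).
In Python, from cell import env, read_camera, search_frame, cut_out gives the robot as it stands. The module is installed in compiled form; this text tells all that it offers.
- The arm moves only by the tool move_arm, never from a script. Its argument "commands" is a list of rows, each a list of 3 entries, a list of its own where there are three numbers: the shift along the world's x, y, z normalised to -1 to 1, where 1 is 0.03 m, then the turn about the world's z normalised to -1 to 1, where 1 is 0.08 rad, then the opening, from -1 (shut) to 1 (fully open), so that 0 is half open. A call has 1 to 20 rows; each row shifts and turns the commanded pose from where the row before left it; what a row does not reach is not made up. A row lasts 1/12 s, in which the tool goes at most 41.7 mm and 7.16 degrees, less where a joint would pass 70% of its speed; a pose out of reach is approached as far as the arm can. A call with a number of a shift or a turn outside -1 to 1 is refused whole. A call with a gripper value outside its range is refused whole. The fingers move at their own pace and stop on an object; the grip force is fixed at half the most. Time passes only in rows, so rows that do not move let the fingers close. It gives the time, the measured TCP pose, the force, the opening and the grip force at its end, in the units of the state.
- env.state(): the state, without advancing time (a new reading comes with each control period).
- read_camera(name): name is "scene" or "top"; returns a dict with "image" (384x512x3 uint8, red, green, blue), "fx", "fy", "cx", "cy" (pixels), "rvec" (rotation vector, rad) and "tvec" (3), from world to camera coordinates, as OpenCV has them. Camera axes: x right, y down, z forward; pixel columns grow to the right and rows downward; lengths in mm; the calibration is good to about 2 mm. A picture is of the moment at which its call begins. There is no depth.
- env.job_done(): hands the job in; it is judged then, once.
Trained networks look in a picture, given as the dict that the camera call returned (one of the last four; its "shot" number tells which), for a name from the list of things; names that differ only in an ending like _2 or _b are one class to them, and where a whole thing is asked for, a point or a joint stands for the part that bears it (a point fixed in the world has none). Each returns a list of dicts, best first, with "confidence" (0 to 1); they miss things now and then, are a little off and sometimes report something else, mostly with a low value. They report only what shows in the picture. A call takes as long as a camera call.
- search_frame(thing, picture): "at" ([column, row] in pixels, amid what is visible of it).
- cut_out(thing, picture): "region" (384x512 bool, what is visible of it) and "at" ([column, row] in pixels, amid what is visible of it).
The state is a dict: "t": time; "joints": joint angles; "qvel": joint speeds; "tau": joint torques, N m; "eef_pos": TCP position; "tcp_rot": TCP orientation; "ft_force": force on the tool from outside, world axes, zero at the start; "moment": the same for the moment, N m; "opening": opening from 0.0 (shut) to 1.0 (fully open); "grip_force": force on a finger pad.
Only numpy, scipy, OpenCV 4.12 (cv2) and the standard library are available. Lean on these libraries where they do the work, as an engineer would, in place of code of your own. Each camera call takes 0.05 s, during which the arm holds its last target. There are 200 camera calls.

### The job

The lunch box on the desk has its lid on, but the rim still stands up on all four sides. Press the rim down all the way round until every side has clicked shut and stays flush. Only press: do not pick up, tip or shove the box from its place, and leave the other things on the desk alone.

Things in the scene. Friction and masses are not known exactly. Their poses are not given: they have to be found in the camera images.
- lunch_box: grey plastic lunch box with white clip-down lid, 130 (x) x 160 (y) mm, 66 mm high, about 0.8 kg, loose on the desk; origin at the centre of its underside, x to its far side, y to its left, z up. Lid corners are seated; between them the 4 straight rim sections still stand up: springy flaps hinged to the middle panel (60 mm above the desk), each with a raised outer band 14 mm wide and a skirt outside.
- rim_near (a joint): rim section on the robot's side (-x of the box), 102 mm long, flap 27 mm wide: hinge angle in rad, 0 = standing up, 0.30 = clicked shut. Over-centre snap: pushed down on the middle of the band it takes about 8 N, snaps down by itself beyond about 0.15 and then stays; let go earlier, it springs back up.
- near_press (a point): point on top of the raised band of the rim section on the robot's side (-x of the box), half-way along it; moves with it: 72 mm above the desk when up (outer edge 74), 66 mm (level with the lid corners) when shut. It lies 55 mm (up) to 58 mm (shut) from the box's vertical centre line.
- rim_far (a joint): rim section on the side away from the robot (+x of the box), 102 mm long, flap 27 mm wide: hinge angle in rad, 0 = standing up, 0.30 = clicked shut. Over-centre snap: pushed down on the middle of the band it takes about 8 N, snaps down by itself beyond about 0.15 and then stays; let go earlier, it springs back up.
- far_press (a point): point on top of the raised band of the rim section on the side away from the robot (+x of the box), half-way along it; moves with it: 72 mm above the desk when up (outer edge 74), 66 mm (level with the lid corners) when shut. It lies 55 mm (up) to 58 mm (shut) from the box's vertical centre line.
- rim_left (a joint): rim section on the left side (+y of the box), 72 mm long, flap 27 mm wide: hinge angle in rad, 0 = standing up, 0.30 = clicked shut. Over-centre snap: pushed down on the middle of the band it takes about 8 N, snaps down by itself beyond about 0.15 and then stays; let go earlier, it springs back up.
- left_press (a point): point on top of the raised band of the rim section on the left side (+y of the box), half-way along it; moves with it: 72 mm above the desk when up (outer edge 74), 66 mm (level with the lid corners) when shut. It lies 70 mm (up) to 73 mm (shut) from the box's vertical centre line.
- rim_right (a joint): rim section on the right side (-y of the box), 72 mm long, flap 27 mm wide: hinge angle in rad, 0 = standing up, 0.30 = clicked shut. Over-centre snap: pushed down on the middle of the band it takes about 8 N, snaps down by itself beyond about 0.15 and then stays; let go earlier, it springs back up.
- right_press (a point): point on top of the raised band of the rim section on the right side (-y of the box), half-way along it; moves with it: 72 mm above the desk when up (outer edge 74), 66 mm (level with the lid corners) when shut. It lies 70 mm (up) to 73 mm (shut) from the box's vertical centre line.
- stapler: black stapler, 145 x 36 x 57 mm, lying left of the box; a bystander, origin at the centre of its underside
- eraser: eraser in a card sleeve, 58 x 23 x 12 mm, right of the box; a bystander, origin at the centre of its underside
- usb_stick: small memory stick, 53 x 18 x 8 mm, right of the box; a bystander, origin at the centre of its underside

How it is judged (in metres and radians):
At the end, for the whole second after the job is handed in: All four rim sections are shut (each joint above 0.26 of 0.30 rad) and the box stands at rest, upright, on the desk within 40 mm of where it started (value of joint each of rim_near, rim_far, rim_left, rim_right above 0.26 rad and distance of lunch_box from where it was at the start of the episode below 0.04 m and angle between lunch_box's own z axis and vertical below 0.05 rad and height (world z) of lunch_box below 0.005 m and linear speed of lunch_box below 0.02 m/s); the robot touches nothing.
It fails at once if the box is lifted or tipped (origin more than 12 mm above the desk, or tilted over 0.2 rad) (height (world z) of lunch_box above 0.012 m or angle between lunch_box's own z axis and vertical above 0.2 rad).
It fails at once if the box is shoved more than 60 mm from its place (distance of lunch_box from where it was at the start of the episode above 0.06 m).
It fails at once if the stapler, eraser or memory stick is moved more than 30 mm (distance of any of stapler, eraser, usb_stick from where it was at the start of the episode above 0.03 m).
It also fails if it takes over 48 s, if anything falls off the work surface, if the arm or the gripper's body presses on something with over 40 N, if the wrist force passes 120 N, or if a joint passes its speed limit or range.

## Working session

There is one attempt and no reset: what is moved stays moved. The work goes in short steps, Python scripts to look and compute and a tool call to move; the robot and the scene stay as the last step left them, time stands still between calls to the robot, and variables do not carry over. Pictures are saved under pics/ and viewed, at most 10 in all, crops included, and the job is handed in when it is done.

Besides the shell and the picture viewer there is one more tool, called after ">>>" as name([rows], argument=value, ...), one row to a line, values as JSON. move_arm: Moves the arm, as the interface text tells. Its arguments: {"type":"object","properties":{"commands":{"type":"array","items":{"type":"array"}}},"required":["commands"]}

```bash
mkdir -p pics; cat > h.py <<'E'
import numpy as np, cv2
from cell import env, read_camera, search_frame, cut_out
def ray(p,uv,z):
    K=np.array([[p['fx'],0,p['cx']],[0,p['fy'],p['cy']],[0,0,1.]])
    R=cv2.Rodrigues(np.array(p['rvec'],float))[0];t=np.array(p['tvec'],float).ravel()
    d=R.T@np.linalg.inv(K)@np.array([uv[0],uv[1],1.]);o=-R.T@t
    return o+d*(z-o[2])/d[2]
E
python3 - <<'E'
from h import *
ps={n:read_camera(n) for n in('top','scene')}
cv2.imwrite('pics/a.png',cv2.cvtColor(np.hstack([ps['top']['image'],ps['scene']['image']]),cv2.COLOR_RGB2BGR)[:, :] if 0 else cv2.resize(cv2.cvtColor(np.vstack([ps['top']['image'],ps['scene']['image']]),cv2.COLOR_RGB2BGR),(400,600)))
cv2.imwrite('pics/top.png',cv2.cvtColor(ps['top']['image'],cv2.COLOR_RGB2BGR))
cv2.imwrite('pics/scene.png',cv2.cvtColor(ps['scene']['image'],cv2.COLOR_RGB2BGR))
p=ps['top']
for n,z in [('lunch_box',66),('near_press',72),('far_press',72),('left_press',72),('right_press',72),('stapler',40),('eraser',12),('usb_stick',8)]:
    for r in search_frame(n,p)[:2]: print(n,r['confidence'],r['at'],ray(p,r['at'],z).round(1))
c=cut_out('lunch_box',p)[0]['region'].astype(np.uint8)
cs=max(cv2.findContours(c,0,2)[0],key=cv2.contourArea)
w=np.array([ray(p,q[0],66)[:2] for q in cs],np.float32)
print(cv2.minAreaRect(w))
print(env.state()['tcp_rot'],-cv2.Rodrigues(np.array(p['rvec']))[0].T@p['tvec'])
E
```

```text
lunch_box 0.98 [224.2, 198.5] [527.8 228.3  66. ]
lunch_box 0.34 [254.8, 206.1] [510.  163.7  66. ]
near_press 0.84 [217.7, 218.6] [485.1 242.4  72. ]
far_press 0.79 [232.5, 175.4] [576.1 209.6  72. ]
left_press 0.72 [194.4, 187.2] [552.7 290.7  72. ]
left_press 0.58 [256.3, 206.7] [508.2 160.6  72. ]
right_press 0.64 [228.3, 172.3] [583.  218.4  72. ]
right_press 0.56 [255.0, 208.3] [504.9 163.5  72. ]
stapler 0.74 [163.4, 182.2] [569.5 362.3  40. ]
stapler 0.7 [222.6, 196.3] [535.4 233.1  40. ]
eraser 0.52 [285.0, 199.2] [528.5  94.5  12. ]
usb_stick 0.58 [272.0, 227.5] [466.  125.5   8. ]
((528.986328125, 228.2632293701172), (165.95272827148438, 138.17068481445312), 70.30264282226562)
[3.14155887e+00 2.22085747e-05 2.83780962e+00] [ 429.66145923  178.67873847 1022.20410115]
```

View pics/top.png

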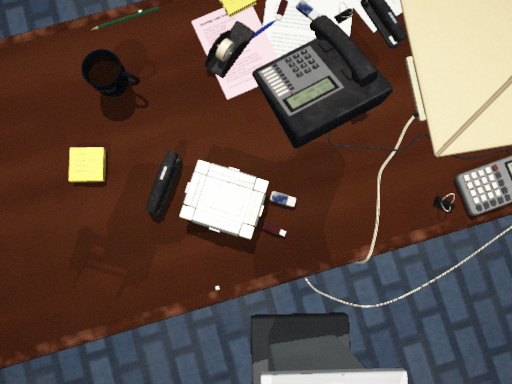

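View pics/scene.png

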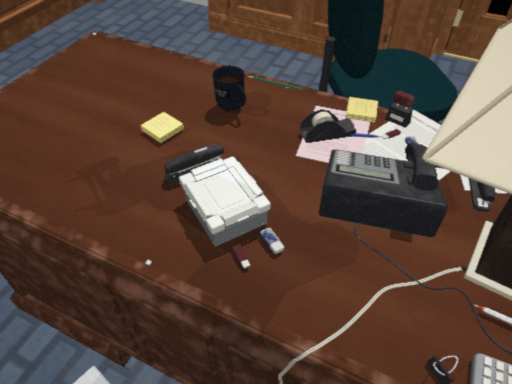

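The top picture shows the white box amid (224,198), yaw about -0.345 rad. The stapler is at (163,183), the eraser at (284,200) and the memory stick at (274,230). The scene picture agrees with this. The box centre comes out at about (530,228). The networks' flap centres fit the geometry, and the second-ranked hits are wrong. I start with the left rim.

>>> move_arm([
  [[0.8,-0.67,0],0,-1],
  [[0.8,-0.67,0],0,-1],
  [[0.8,-0.67,0],0,-1],
  [[0.8,-0.67,0],0,-1],
  [[0.8,-0.67,0],0,-1],
  [[0.8,-0.67,0],0,-1],
  [[0.8,-0.67,0],0,-1],
  [[0.8,-0.67,0],0,-1],
  [[0.8,-0.67,0],0,-1],
  [[0.8,-0.67,0],0,-1],
  [[0.8,-0.67,0],0,-1],
  [[0.8,-0.67,0],0,-1],
  [[0.8,-0.67,0],0,-1],
  [[0.8,-0.67,0],0,-1],
  [[0.8,-0.67,0],0,-1],
  [[0.25,0,-0.8],-0.5,-1],
  [[0,0,-0.8],0,-1],
  [[0,0,-0.8],0,-1],
  [[0,0,-0.8],0,-1],
  [[0,0,0],0,-1],
])

```text
t: 2.22
eef_pos: [553.9, 294.5, 304.6]
tcp_rot: [-3.137, -0.005, 2.797]
ft_force: [-0.4, -0.5, -1.1]
opening: 0.007
grip_force: 0.0
```

>>> move_arm([
  [[0,0,-0.5],0,-1],
  [[0,0,-0.5],0,-1],
  [[0,0,0],0,-1],
  [[0,0,0],0,-1],
  [[0,0,0],0,-1],
])

```text
t: 2.63
eef_pos: [554.7, 295.1, 280.2]
tcp_rot: [3.14, 0.001, 2.798]
ft_force: [0.4, -0.0, -0.5]
opening: 0.007
grip_force: 0.0
```

```bash
python3 - <<'E'
from h import *
for n in ('scene','top'):
    p=read_camera(n);im=cv2.cvtColor(p['image'],cv2.COLOR_RGB2BGR)
    cv2.imwrite(f'pics/b_{n}.png',cv2.resize(im[110:270,130:330],(800,600)))
print(env.state()['eef_pos'],env.state()['ft_force'])
E
```

```text
[554.62445668 295.01606049 280.15122634] [ 0.01829606  0.42745229 -0.0025993 ]
```

View pics/b_scene.png

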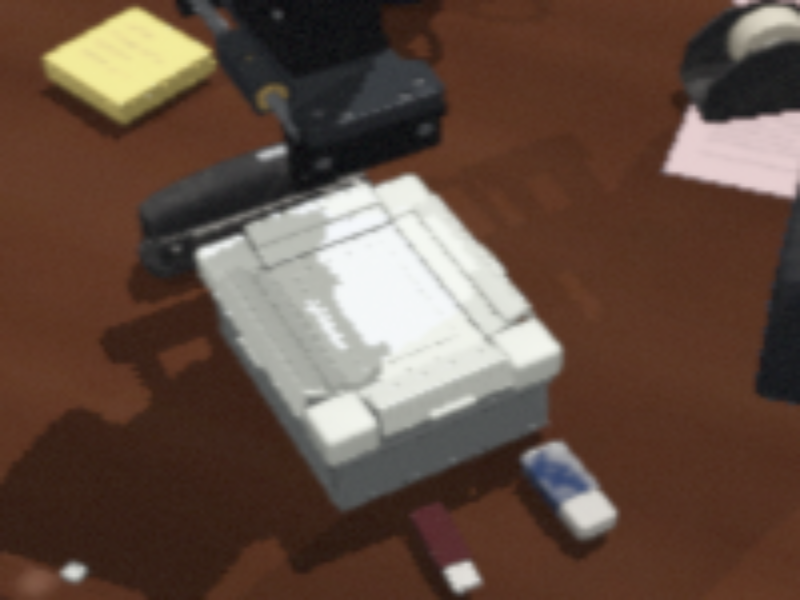

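```bash
python3 - <<'E'
from h import *
p=read_camera('scene')
K=np.array([[p['fx'],0,p['cx']],[0,p['fy'],p['cy']],[0,0,1.]])
q=cv2.projectPoints(np.array([[554.6,295,90],[554.6,295,168],[554.6,295,280],[554,295,72],[554,295,0.]]),np.array(p['rvec'],float),np.array(p['tvec'],float),K,None)[0][:,0]
print(q, (q-[130,110])*[4,3.75])
E
```

```text
[[208.17658159 159.16975131]
 [205.20004638 130.02994158]
 [200.17302146  80.81616124]
 [208.61080023 165.53803092]
 [210.99630138 188.7794479 ]] [[ 312.70632635  184.38656741]
 [ 300.80018553   75.11228093]
 [ 280.69208584 -109.43939535]
 [ 314.44320093  208.26761597]
 [ 323.98520551  295.42292961]]
```

View pics/b_top.png

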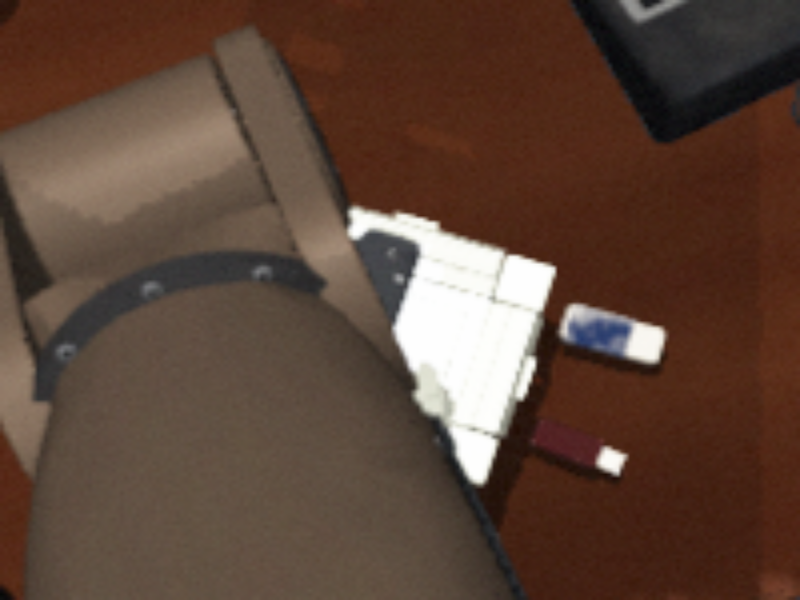

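The top view shows the arm covering the left half of the box, with the body of the gripper well above it. The scene view shows all the rims still up. The tip projects to (313,184), just above the middle of the left rim at (314,208). I press now.

>>> move_arm([
  [[0,0,-0.45],0,-1],
  [[0,0,0],0,-1],
  [[0,0,-0.1],0,-1],
  [[0,0,-0.1],0,-1],
  [[0,0,0],0,-1],
])

```text
t: 3.2
eef_pos: [554.5, 294.9, 259.4]
tcp_rot: [3.141, 0.0, 2.798]
ft_force: [-0.4, 0.5, -0.1]
opening: 0.004
grip_force: 0.0
```

>>> move_arm([
  [[0,0,-0.05],0,-1],
  [[0,0,-0.05],0,-1],
  [[0,0,-0.05],0,-1],
  [[0,0,0],0,-1],
])

```text
t: 3.53
eef_pos: [554.4, 294.8, 256.2]
tcp_rot: [3.141, 0.001, 2.798]
ft_force: [-3.9, -1.6, 13.1]
opening: 0.007
grip_force: 6.9
```

At 66 mm the tip meets 13 N, so the rim seems to be shut. I lift and go to the near rim.

>>> move_arm([
  [[0,0,0.4],0,-1],
  [[0,0,0.5],0,-1],
  [[-0.65,-0.4,0],0,-1],
  [[-0.65,-0.4,0],0,-1],
  [[-0.65,-0.4,0],0,-1],
  [[-0.65,-0.4,0],0,-1],
  [[0,0,-0.3],0,-1],
  [[0,0,0],0,-1],
  [[0,0,-0.1],0,-1],
  [[0,0,-0.1],0,-1],
  [[0,0,0],0,-1],
])

```text
t: 4.45
eef_pos: [477.0, 247.2, 266.2]
tcp_rot: [-3.141, -0.0, 2.798]
ft_force: [-1.1, 0.5, 0.9]
opening: 0.007
grip_force: 0.0
```

>>> move_arm([
  [[0,0,-0.1],0,-1],
  [[0,0,-0.05],0,-1],
  [[0,0,-0.05],0,-1],
  [[0,0,0],0,-1],
])

```text
t: 4.78
eef_pos: [476.5, 247.0, 260.5]
tcp_rot: [-3.142, -0.0, 2.798]
ft_force: [-0.3, -0.0, -0.3]
opening: 0.003
grip_force: 0.0
```

>>> move_arm([
  [[0,0,-0.05],0,-1],
  [[0,0,-0.05],0,-1],
  [[0,0,-0.05],0,-1],
  [[0,0,0],0,-1],
])

```text
t: 5.12
eef_pos: [476.5, 246.9, 256.4]
tcp_rot: [3.141, 0.0, 2.798]
ft_force: [-0.8, -1.2, 3.4]
opening: 0.001
grip_force: 1.4
```

>>> move_arm([
  [[0,0,-0.05],0,-1],
  [[0,0,0],0,-1],
])

```text
t: 5.28
eef_pos: [476.4, 246.9, 256.1]
tcp_rot: [3.141, 0.001, 2.798]
ft_force: [-4.8, -2.5, 18.4]
opening: 0.007
grip_force: 9.7
```

>>> move_arm([
  [[0,0,0.4],0,-1],
  [[0,0,0.5],0,-1],
  [[0.25,-0.72,0],0,-1],
  [[0.25,-0.72,0],0,-1],
  [[0.25,-0.72,0],0,-1],
  [[0.25,-0.72,0],0,-1],
  [[0,0,-0.3],0,-1],
  [[0,0,0],0,-1],
  [[0,0,-0.1],0,-1],
  [[0,0,-0.1],0,-1],
  [[0,0,-0.1],0,-1],
  [[0,0,-0.1],0,-1],
  [[0,0,-0.1],0,-1],
  [[0,0,0],0,-1],
])

```text
t: 6.45
eef_pos: [506.2, 160.9, 257.2]
tcp_rot: [-3.141, -0.001, 2.798]
ft_force: [0.6, -0.2, -0.2]
opening: 0.005
grip_force: 0.0
```

>>> move_arm([
  [[0,0,-0.05],0,-1],
  [[0,0,-0.05],0,-1],
  [[0,0,0],0,-1],
])

```text
t: 6.7
eef_pos: [506.3, 160.7, 256.2]
tcp_rot: [3.141, 0.001, 2.798]
ft_force: [-5.3, -0.6, 18.4]
opening: 0.003
grip_force: 9.4
```

>>> move_arm([
  [[0,0,0.4],0,-1],
  [[0,0,0.5],0,-1],
  [[0.65,0.4,0],0,-1],
  [[0.65,0.4,0],0,-1],
  [[0.65,0.4,0],0,-1],
  [[0.65,0.4,0],0,-1],
  [[0,0,-0.3],0,-1],
  [[0,0,0],0,-1],
  [[0,0,-0.1],0,-1],
  [[0,0,-0.1],0,-1],
  [[0,0,-0.1],0,-1],
  [[0,0,-0.1],0,-1],
  [[0,0,-0.1],0,-1],
  [[0,0,0],0,-1],
])

```text
t: 7.87
eef_pos: [584.2, 208.3, 257.2]
tcp_rot: [-3.141, -0.001, 2.797]
ft_force: [0.5, 0.3, -0.4]
opening: 0.005
grip_force: 0.0
```

>>> move_arm([
  [[0,0,-0.05],0,-1],
  [[0,0,-0.05],0,-1],
  [[0,0,0],0,-1],
])

```text
t: 8.12
eef_pos: [584.2, 208.4, 256.2]
tcp_rot: [3.141, 0.0, 2.798]
ft_force: [-5.5, -2.6, 14.7]
opening: 0.003
grip_force: 7.4
```

Now I retreat up and to the left, clear of the camera's view.

>>> move_arm([
  [[0,0,0.5],0,-1],
  [[0,0,0.8],0,-1],
  [[0,0,1],0,-1],
  [[0,0,1],0,-1],
  [[0,0,1],0,-1],
  [[-0.8,0.8,0.5],0,-1],
  [[-0.8,0.8,0],0,-1],
  [[-0.8,0.8,0],0,-1],
  [[-0.8,0.8,0],0,-1],
  [[-0.8,0.8,0],0,-1],
  [[-0.8,0.8,0],0,-1],
  [[-0.8,0.8,0],0,-1],
  [[-0.8,0.8,0],0,-1],
  [[-0.8,0.8,0],0,-1],
  [[-0.8,0.8,0],0,-1],
  [[-0.8,0.8,0],0,-1],
  [[-0.8,0.8,0],0,-1],
  [[0,0,0],0,-1],
])

```text
t: 9.62
eef_pos: [292.8, 499.3, 398.7]
tcp_rot: [3.141, -0.001, 2.801]
ft_force: [0.0, 0.2, 0.2]
opening: 0.008
grip_force: 0.0
```

```bash
python3 - <<'E'
from h import *
for n in ('scene','top'):
    p=read_camera(n);im=cv2.cvtColor(p['image'],cv2.COLOR_RGB2BGR)
    cv2.imwrite(f'pics/c_{n}.png',cv2.resize(im[140:260,160:320],(800,600),interpolation=cv2.INTER_CUBIC))
    for t in('lunch_box','stapler','eraser','usb_stick'): print(n,t,[(r['at'],r['confidence']) for r in search_frame(t,p)[:1]])
print(env.state()['eef_pos'],env.state()['ft_force'])
E
```

```text
scene lunch_box [([229.8, 202.4], 0.94)]
scene stapler [([192.5, 161.9], 0.97)]
scene eraser [([273.9, 242.2], 0.87)]
scene usb_stick [([239.2, 259.0], 0.74)]
top lunch_box [([224.1, 193.7], 0.82)]
top stapler [([163.5, 182.4], 0.89)]
top eraser [([284.2, 200.9], 0.53)]
top usb_stick [([274.2, 226.3], 0.45)]
[297.05006987 496.01766673 398.80366779] [-0.43828968  1.17547779 -0.65698413]
```

View pics/c_scene.png

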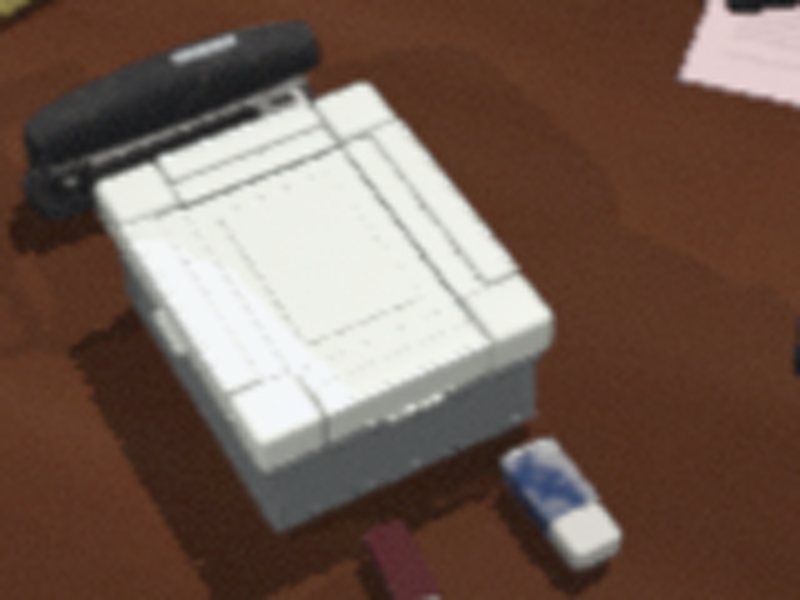

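View pics/c_top.png

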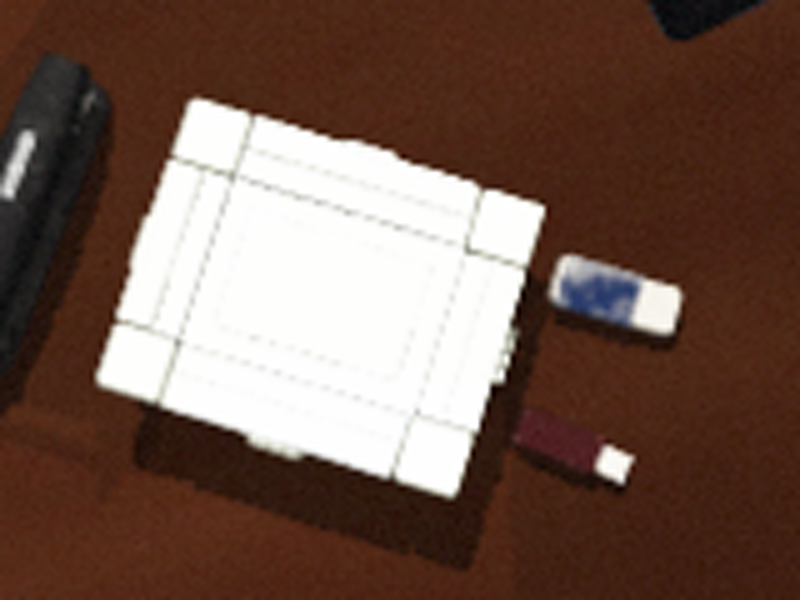

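Both views show all four rim sections level with the corners. In the scene crop these are the left at (240,140), far at (440,200), near at (190,310) and right at (400,390). The box and the other things have not moved, so I hand in.

```bash
python3 -c "
from cell import env
print(env.job_done())"
```

```text
the job is handed in; nothing more can be done
None
```

I pressed all four rim sections shut and handed the job in at about 10 s. In the last pictures they are flush with the lid corners, with the box and the other things in place; the hand-in gave back no verdict.

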